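Hold the gel viewer's cover at its tipping point

ROBOT

A 6-joint arm with a two-finger parallel gripper is mounted at the origin on the work surface. World frame = base frame: x ahead of the robot, y to its left, z up, the work surface at z = 0. Lengths are in m, angles in rad, forces in N, time in s.
With the tool pointing down it reaches from about 0.375 to 0.975 m from the base axis. Payload 3.8 kg.
Tool frame: the origin (TCP) lies between the finger pads, 19 mm behind the fingertips; this is the grasp point; z points along the fingers, y is the line along which they close (so a half turn about z gives the same grasp; the last joint's range is limited). The gripper opens to 85 mm and grips with 20 to 120 N. Pads are 22 mm wide; open, the fingers measure 114 mm over their backs; the gripper's body (76 mm by 85 mm) begins 54 mm behind the grasp point. The pads swing forward as they close: fully open they stand 13 mm farther back than shut.
Start: joints at [-1.322, 0.264, 1.604, -0, 1.274, -0.037], TCP at [0.19, -0.648, 0.25] pointing down, gripper open.
Joint ranges: [-2.63, 2.63], [-0.94, 2.18], [0.31, 2.57], [-1.31, 4.45], [0, 2.66], [-2.55, 2.55]. Speed limits (rad/s): [2.57, 2.57, 3.14, 3.14, 3.14, 3.14].

INTERFACE

Orientations are given as a rotation vector (axis times angle).
In Python, from workcell import status, read_camera, workorder, masks_of gives the robot as it stands.
- The arm moves only by the tool drive_tool, never from a script. Its argument "rows" is a list of rows, each a list of 7 numbers: the turn, a rotation vector about the tool's x, y, z in degrees, then the shift along the tool's x, y, z in m, then the opening, from 0 (shut) to 1 (fully open). In form: [[ax, ay, az, tx, ty, tz, claw], ...]. A call has 1 to 8 rows; each row shifts and turns the commanded pose from where the row before left it, along the tool's axes as they then stand; what a row does not reach is not made up. A row lasts 1/12 s, in which the tool goes at most 41.7 mm and 7.16 degrees, less where a joint would pass 70% of its speed; a pose out of reach is approached as far as the arm can. A call is refused whole if a number of a shift passes 0.0417 or a number of a turn 7.16, either way. A call with a gripper value outside its range is refused whole. The fingers move at their own pace and stop on an object; "force" is the grip in N (left out, the last holds). Time passes only in rows, so rows that do not move let the fingers close. It gives the time, the measured TCP pose, the force, the opening and the grip force at its end, in the units of the state.
- status.read_state(): the state, without advancing time (a new reading comes with each control period).
- read_camera(name): name is "scene" or "top" or "wrist"; returns a dict with "color" (384x512x3 uint8, red, green, blue), "intrinsics" (3x3 intrinsics, pixels), "world_from_camera" (4x4, takes a point from camera to world coordinates); the wrist camera has in their place "mount" (4x4, takes a point from camera to tool coordinates, whose origin is the TCP and whose axes are the flange's). Camera axes: x right, y up, looking along -z (the intrinsics and any distortion apply to the point x, -y, -z); pixel columns grow to the right and rows downward; lengths in m; the calibration is good to about 2 mm. A picture is of the moment at which its call begins: read the wrist's pose just before it. There is no depth.
- workorder.finish_job(): hands the job in; it is judged then, once.
Trained networks look in a picture, given as the dict that the camera call returned (one of the last four; its "shot" number tells which), for a name from the list of things; names that differ only in an ending like _2 or _b are one class to them, and where a whole thing is asked for, a point or a joint stands for the part that bears it (a point fixed in the world has none). Each returns a list of dicts, best first, with "score" (0 to 1); they miss things now and then, are a little off and sometimes report something else, mostly with a low value. They report only what shows in the picture. A call takes as long as a camera call.
- masks_of(picture, name): "mask" (384x512 bool, what is visible of it) and "bbox" ([left, top, right, bottom] in pixels, round what is visible of it).
The state is a dict: "time": time; "q": joint angles; "joint_vel": joint speeds; "joint_torque": joint torques, N m; "tool_pos": TCP position; "tcp_rot": TCP orientation; "wrist_force": force on the tool from outside, world axes, zero at the start; "torque": the same for the moment, N m; "width": opening from 0.0 (shut) to 1.0 (fully open); "grip_force": force on a finger pad.
Only numpy, scipy, OpenCV 4.12 (cv2) and the standard library are available. Lean on these libraries where they do the work, as an engineer would, in place of code of your own. Each camera call takes 0.05 s, during which the arm holds its last target. There are 200 camera calls.

TASK

The lid stay of the gel viewer is off for repair, so its amber cover drops shut or flops over backwards when let go. Take the gel comb that was left on the closed cover and lay it in the grey accessory tray, then raise the cover gently to its tipping point, where it falls neither way, and finish still gripping its handle and holding the cover steady there, so that a colleague can refit the stay. Do not drop the comb or let it slide off, do not let the cover fall shut or go over, and leave the other things on the bench alone.

Things in the scene. Friction and masses are not known exactly. Their poses are not given: they have to be found in the camera images.
- viewer: blue-light gel viewer: white housing 210 mm deep (x) x 230 mm wide (y) x 55 mm high, fixed to the bench; origin at the centre of its underside on the bench, +x to its back (hinge side), -x to its front (switch, dimmer knob and cover handle), z up
- cover (a joint): angle of the viewer's amber cover in rad: 0 = shut on the housing, growing as its front edge swings up and back; stop at 1.95. The hinge is nearly frictionless, without spring or stay. The centre of mass is 104 mm in front of and 33 mm above the hinge axis when shut, so the cover tips over centre at 1.264 rad (72 degrees): below that it falls shut, above it falls back
- cover_hinge (a point): middle of the cover's hinge axis (along the viewer's y), 95 mm behind the viewer's centre and 60 mm above the bench, at the cover's lower back edge. The cover is a hood of 4 mm amber acrylic, 190 mm deep x 220 mm wide x 46 mm high, 0.3 to 0.55 kg; when shut its top is 106 mm above the bench
- cover_handle (a point): middle of the handle: a steel bar 12 mm thick, 100 mm long, parallel to the hinge, on two arms 40 mm out from the cover's front face (34 mm free behind the bar). When shut it is 230 mm in front of and 22 mm above the hinge axis; it swings with the cover. Pinched fore and aft from straight above, it turns between the pads as the cover swings
- comb: white plastic gel comb, 35 g, lying on top of the cover (its underside 106 mm above the bench): grip bar 12 mm (x) x 110 mm (y) x 18 mm high, with a flat row of teeth 4 mm thick that reaches to 32 mm on its -x side; origin under the middle of the grip bar, z up
- tray: grey open accessory tray, loose on the bench, 125 mm (x) x 175 mm (y) x 26 mm high, walls and floor about 4 mm thick; origin at the centre of its underside
- tray_in (a point): centre of the tray's inner floor
- tipbox: bystander: blue-lidded pipette tip box 88 x 125 x 68 mm high, origin at the centre of its underside; it and the tray stand to the left and right of the viewer, either way round
- beaker: bystander: glass beaker 72 mm across, 95 mm high, origin at the centre of its underside
- stay: bystander: the removed steel lid stay, flat strip 130 mm long (y) x 20 mm x 4 mm, lying to the right of the viewer; origin at the centre of its underside
- screwdriver: bystander: screwdriver lying across behind the viewer, origin on the underside near its middle

How it is judged:
On the way, in this order (a step that is already met when the one before it is completed fails the run):
1. the comb lies in the tray, let go, while the cover is still shut (x of comb in the frame of tray_in between -0.058 and 0.058 m and y of comb in the frame of tray_in between -0.082 and 0.082 m and height (world z) of comb below 0.016 m and linear speed of comb below 0.03 m/s and contact force between the fingers and comb below 0.05 N and angle between comb's own z axis and vertical below 0.3 rad and value of joint cover below 0.08 rad), for 0.2 s.
2. the fingers hold the cover still by its handle at its tipping point (value of joint cover between 1.184 and 1.344 rad and velocity of joint cover between -0.06 and 0.06 rad/s and contact force between the fingers and cover above 1 N and distance between the grasp point and cover_handle below 0.06 m), for 0.3 s.
At the end, for the whole second after the job is handed in: the cover stands at 1.264 rad within 0.08 rad (about 4.5 degrees), turning slower than 0.06 rad/s, with the fingers gripping it by the handle (contact over 1 N, TCP within 60 mm of the middle of the bar); the comb lies flat and still on the tray's floor, let go (all of step 2 and x of comb in the frame of tray_in between -0.058 and 0.058 m and y of comb in the frame of tray_in between -0.082 and 0.082 m and height (world z) of comb below 0.016 m and linear speed of comb below 0.03 m/s and contact force between the fingers and comb below 0.05 N and angle between comb's own z axis and vertical below 0.3 rad); the arm keeps its last pose, push and grip.
It fails at once if the cover goes over backwards (more than 0.22 rad past its tipping point) (value of joint cover above 1.484 rad).
It fails at once if the cover is flung up (over 1.5 rad/s) or falls (over 2.2 rad/s downwards) (velocity of joint cover above 1.5 rad/s or velocity of joint cover below -2.2 rad/s).
It fails at once if the cover is raised (over 0.15 rad) with the comb on it (value of joint cover above 0.15 rad and contact force between comb and cover above 0.03 N).
It fails at once if the comb is dropped or thrown (out of the fingers and faster than 0.6 m/s) or is at bench height outside the tray ((height (world z) of comb below 0.03 m and not (x of comb in the frame of tray_in between -0.066 and 0.066 m and y of comb in the frame of tray_in between -0.092 and 0.092 m)) or (contact force between the fingers and comb below 0.02 N and linear speed of comb above 0.6 m/s)).
It fails at once if the tip box, beaker, stay or screwdriver is moved more than 20 mm (distance of any of tipbox, beaker, stay, screwdriver from where it was at the start of the episode above 0.02 m).
It also fails if it takes over 54 s, if anything falls off the work surface, if the arm or the gripper's body presses on something with over 40 N, if the wrist force passes 120 N, or if a joint passes its speed limit or range.

## Working session

There is one attempt and no reset: what is moved stays moved. The work goes in short steps, Python scripts to look and compute and a tool call to move; the robot and the scene stay as the last step left them, time stands still between calls to the robot, and variables do not carry over. Pictures are saved under pics/ and viewed, at most 10 in all, crops included, and the job is handed in when it is done.

Besides the shell and the picture viewer there is one more tool, called after "Request:" as a command line: name --pt "numbers of a row" for each row, then --argument value for the rest. drive_tool: Moves the arm, as the interface text tells. Its arguments: {"type":"object","properties":{"rows":{"type":"array"},"force":{"type":"number"}},"required":["rows"]}

```bash
ls; mkdir -p pics
cat > h.py <<'E'
import numpy as np,cv2
from workcell import status, read_camera, workorder, masks_of
from scipy.spatial.transform import Rotation as R
def ray(p,u,v):
    K=p["intrinsics"];T=np.array(p["world_from_camera"])
    d=np.linalg.inv(K)@[u,v,1.];d=T[:3,:3]@[d[0],-d[1],-d[2]]
    return T[:3,3],d
def at(p,u,v,z):
    o,d=ray(p,u,v);return o+d*(z-o[2])/d[2]
def proj(p,X):
    T=np.linalg.inv(p["world_from_camera"]);X=np.atleast_2d(X)
    c=X@T[:3,:3].T+T[:3,3];c=c*[1,-1,-1];q=c@np.array(p["intrinsics"]).T
    return q[:,:2]/q[:,2:]
E
python3 - <<'E'
from h import *
s=status.read_state();print({k:np.round(v,3) for k,v in s.items()})
for n in("top","scene"):
    p=read_camera(n);cv2.imwrite(f"pics/{n}0.png",p["color"][:,:,::-1]);print(n,[k for k in p],np.round(p["intrinsics"],1).tolist(),np.round(p["world_from_camera"],3).tolist())
    for o,z in dict(comb=.12,tray=.026,cover_handle=.082,cover=.106,viewer=.05,tipbox=.068,beaker=.095,stay=.004,screwdriver=.02).items():
        for m in masks_of(p,o)[:1]:
            ys,xs=np.nonzero(m["mask"]);r=cv2.minAreaRect(np.c_[xs,ys].astype(np.float32))
            print(o,round(m["score"],2),np.round(m["bbox"]),"rect",np.round([at(p,*c,z)[:2] for c in cv2.boxPoints(r)],3).tolist(),np.round(at(p,xs.mean(),ys.mean(),z),3))
E
```

```text
pics
{'time': np.float64(0.0), 'q': array([-1.322,  0.265,  1.605,  0.   ,  1.274, -0.037]), 'joint_vel': array([-0.001, -0.001,  0.   , -0.   , -0.001,  0.001]), 'joint_torque': array([-1.0000e-03, -5.1511e+01, -3.6732e+01, -0.0000e+00,  1.3000e-02,
       -0.0000e+00]), 'tool_pos': array([ 0.19 , -0.647,  0.249]), 'tcp_rot': array([-3.107, -0.447,  0.   ]), 'wrist_force': array([ 0.042, -0.53 ,  0.206]), 'torque': array([ 0.005, -0.028, -0.004]), 'grip_force': np.float64(0.0), 'width': np.float64(0.997)}
top ['color', 'intrinsics', 'world_from_camera', 'shot'] [[445.4, 0.0, 266.4], [0.0, 445.4, 186.5], [0.0, 0.0, 1.0]] [[0.029, 0.987, -0.155, 0.4], [-1.0, 0.029, 0.001, 0.017], [0.005, 0.155, 0.988, 1.39], [0.0, 0.0, 0.0, 1.0]]
comb 0.73 [248. 180. 286. 204.] rect [[0.583, 0.07], [0.62, -0.03], [0.587, -0.042], [0.55, 0.058]] [0.588 0.01  0.12 ]
tray 0.92 [127. 205. 192. 253.] rect [[0.429, 0.435], [0.555, 0.419], [0.525, 0.239], [0.399, 0.257]] [0.476 0.337 0.026]
cover_handle 0.68 [226. 148. 309. 237.] rect [[0.481, 0.146], [0.725, 0.106], [0.683, -0.121], [0.441, -0.075]] [0.597 
[... 1449 characters left out ...]
 -0.108], [0.528, 0.151], [0.774, 0.112]] [0.626 0.023 0.106]
viewer 0.85 [191. 139. 322. 260.] rect [[0.707, -0.139], [0.369, -0.181], [0.466, 0.149], [0.754, 0.139]] [0.606 0.01  0.05 ]
tipbox 0.8 [146. 100. 199. 139.] rect [[0.57, -0.346], [0.435, -0.437], [0.382, -0.294], [0.52, -0.216]] [ 0.478 -0.32   0.068]
beaker 0.9 [339. 256. 385. 311.] rect [[0.801, 0.283], [0.678, 0.269], [0.669, 0.339], [0.791, 0.347]] [0.736 0.31  0.095]
stay 0.62 [106. 182. 153. 200.] rect [[0.732, -0.358], [0.716, -0.368], [0.69, -0.243], [0.706, -0.235]] [ 0.711 -0.3    0.004]
screwdriver 0.86 [174. 238. 255. 281.] rect [[0.806, -0.089], [0.778, -0.096], [0.779, 0.106], [0.805, 0.109]] [ 0.791 -0.02   0.02 ]
```

Run:
```python
from h import *
a=cv2.imread("pics/top0.png")[135:275,110:320];cv2.imwrite("pics/t1.png",cv2.resize(a,None,fx=3.8,fy=3.8,interpolation=cv2.INTER_CUBIC))
a=cv2.imread("pics/scene0.png")[130:270,180:340];cv2.imwrite("pics/s1.png",cv2.resize(a,None,fx=4,fy=4,interpolation=cv2.INTER_CUBIC))
```

```text
(no output)
```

View pics/t1.png

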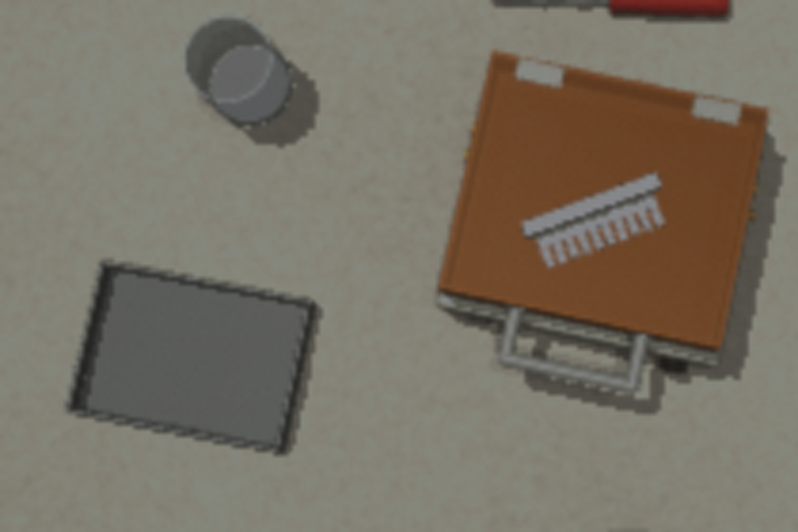

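View pics/s1.png

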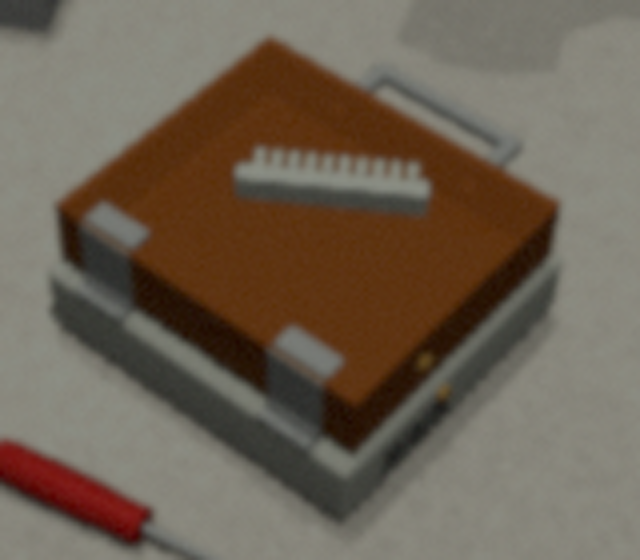

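The top crop shows the comb bar from (522,228) to (660,180), with its teeth toward the front. The cover's top corners are at about (495,52), (768,110), (718,348) and (441,291), and the handle bar runs from (503,360) to (636,387). The tray rim corners are (102,262), (318,300), (285,455) and (70,410). The scene view confirms the comb's position on the closed cover.

Run:
```python
from h import *
from scipy.optimize import least_squares
p=read_camera("top"); s=read_camera("scene")
f=lambda c,z:at(p,110+c[0]/3.8,135+c[1]/3.8,z)[:2]
g=lambda c,z:at(s,180+c[0]/4,130+c[1]/4,z)[:2]
for n,z,P in [("comb",.124,[(527,228),(657,182)]),("handle",.085,[(503,360),(636,387)]),("cover",.106,[(495,52),(768,110),(718,348),(441,291)]),("tray",.026,[(102,262),(318,300),(285,455),(70,410)])]:
    X=np.array([f(c,z) for c in P]);d=X[1]-X[0];print(n,X.round(3).tolist(),X.mean(0).round(4),"yaw",np.degrees(np.arctan2(d[0],-d[1])).round(1), np.linalg.norm(d).round(3))
for n,z,P in [("comb",.124,[(431,185),(236,170)]),("handle",.085,[(519,142),(377,72)]),("cover",.106,[(350,405),(58,205),(270,40),(558,205)])]:
    X=np.array([g(c,z) for c in P]);d=X[1]-X[0];print("S",n,X.round(3).tolist(),X.mean(0).round(4),"yaw",np.degrees(np.arctan2(d[0],-d[1])).round(1), np.linalg.norm(d).round(3))
# tool frame at start
print(R.from_rotvec(status.read_state()["tcp_rot"]).as_matrix().round(3))
# viewer pose fit from cover mask silhouettes omitted
```

```text
comb [[0.573, 0.066], [0.611, -0.031]] [0.5923 0.0174] yaw 21.4 0.105
handle [[0.476, 0.082], [0.458, -0.02]] [0.4668 0.031 ] yaw -9.7 0.104
cover [[0.713, 0.096], [0.673, -0.117], [0.488, -0.081], [0.525, 0.13]] [0.6001 0.0073] yaw -10.5 0.217
tray [[0.549, 0.413], [0.523, 0.236], [0.399, 0.256], [0.429, 0.429]] [0.4748 0.3336] yaw -8.3 0.178
S comb [[0.573, 0.071], [0.618, -0.03]] [0.5956 0.0208] yaw 24.1 0.111
S handle [[0.479, 0.087], [0.467, -0.016]] [0.4733 0.0356] yaw -6.4 0.104
S cover [[0.72, 0.099], [0.678, -0.112], [0.496, -0.077], [0.535, 0.135]] [0.607 0.011] yaw -11.2 0.215
[[ 0.959  0.282 -0.   ]
 [ 0.282 -0.959  0.   ]
 [-0.    -0.    -1.   ]]
```

Request:
drive_tool --pt "0 0 0 0.0288 -0.0263 0 1" --pt "0 0 0 0.0288 -0.0263 0 1" --pt "0 0 0 0.0288 -0.0263 0 1" --pt "0 0 0 0.0288 -0.0263 0 1" --pt "0 0 0 0.0288 -0.0263 0 1" --pt "0 0 0 0.0288 -0.0263 0 1" --pt "0 0 0 0.0288 -0.0263 0 1" --pt "0 0 0 0.0288 -0.0263 0 1"

```text
time: 1.77
tool_pos: [0.3526, -0.3792, 0.2502]
tcp_rot: [3.109, 0.447, 0.001]
wrist_force: [0.7, 0.8, 0.8]
width: 0.999
grip_force: 0.0
```

Request:
drive_tool --pt "0 0 0 0.0288 -0.0263 0 1" --pt "0 0 0 0.0288 -0.0263 0 1" --pt "0 0 0 0.0288 -0.0263 0 1" --pt "0 0 0 0.0288 -0.0263 0 1" --pt "0 0 0 0.0288 -0.0263 0 1" --pt "0 0 0 0.0288 -0.0263 0 1" --pt "0 0 0 0.0288 -0.0263 0 1" --pt "0 0 0 0.0288 -0.0263 0 1"

```text
time: 2.43
tool_pos: [0.5145, -0.1121, 0.2504]
tcp_rot: [3.109, 0.448, 0.001]
wrist_force: [1.0, -0.2, -0.5]
width: 0.999
grip_force: 0.0
```

Request:
drive_tool --pt "0 0 0 0.0288 -0.0263 0 1" --pt "0 0 0 0.0288 -0.0263 0 1" --pt "0 0 0 0.0288 -0.0263 0 1" --pt "0 0 0 0.0288 -0.0263 0 1" --pt "0 0 -6.8 0 0 0 1" --pt "0 0 -6.8 0 0 0 1" --pt "0 0 -6.8 0 0 0 1" --pt "0 0 -6.8 0 0 0 1"

```text
time: 3.1
tool_pos: [0.5948, 0.0201, 0.2499]
tcp_rot: [-2.913, -1.176, 0.0]
wrist_force: [-0.4, 1.3, 0.1]
width: 0.998
grip_force: 0.0
```

Request:
drive_tool --pt "0 0 -6.8 0 0 0 1" --pt "0 0 -6.8 0 0 0 1" --pt "0 0 -6.8 0 0 0 1" --pt "0 0 -6.8 0 0 0 1" --pt "0 0 -6.8 0 0 0 1" --pt "0 0 -6.8 0 0 0 1" --pt "0 0 -6.8 0 0 0 1" --pt "0 0 -6.8 0 0 0 1"

```text
time: 3.77
tool_pos: [0.5947, 0.0194, 0.2501]
tcp_rot: [2.054, 2.376, 0.0]
wrist_force: [1.0, -0.6, -1.1]
width: 1.0
grip_force: 0.0
```

Request:
drive_tool --pt "0 0 -6.8 0 0 0 0.5" --pt "0 0 -6.8 0 0 0 0.5" --pt "0 0 0 0 0 0 0.5" --pt "0 0 0 0 0 0 0.5"

```text
time: 4.1
tool_pos: [0.5946, 0.0194, 0.25]
tcp_rot: [1.771, 2.595, 0.0]
wrist_force: [0.9, 0.4, -0.2]
width: 0.502
grip_force: 0.0
```

```bash
cat >> h.py <<'E'
def wrist():
    s=status.read_state();p=read_camera("wrist")
    T=np.eye(4);T[:3,:3]=R.from_rotvec(s["tcp_rot"]).as_matrix();T[:3,3]=s["tool_pos"]
    p["world_from_camera"]=T@np.array(p["mount"]);return p
E
python3 - <<'E'
from h import *
p=wrist();cv2.imwrite("pics/w1.png",p["color"][:,:,::-1]);print(np.round(p["mount"],3).tolist(),p["intrinsics"][0][0],p["world_from_camera"][:3,3])
for m in masks_of(p,"comb")[:1]:
    ys,xs=np.nonzero(m["mask"]);r=cv2.minAreaRect(np.c_[xs,ys].astype(np.float32));print(m["score"],m["bbox"],np.round([at(p,*c,.115)[:2] for c in cv2.boxPoints(r)],3).tolist())
E
```

```text
[[-0.0, 0.953, 0.304, 0.078], [1.0, 0.0, -0.0, 0.0], [-0.0, 0.304, -0.953, -0.124], [0.0, 0.0, 0.0, 1.0]] 320.0880194431046 [0.56627315 0.09262282 0.3735998 ]
0.76 [214.9, 115.8, 259.9, 250.1] [[0.545, 0.059], [0.578, 0.073], [0.623, -0.032], [0.585, -0.048]]
```

View pics/w1.png

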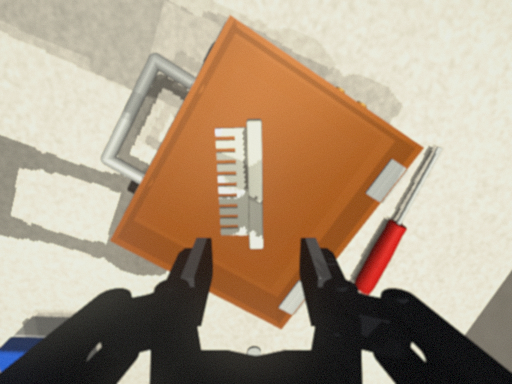

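The wrist picture shows the comb bar's centreline from (254,121) to (256,248) with teeth to its left. The handle bar runs from (155,59) to (106,160), and the cover's top corners are at (233,17), (421,150), (282,327) and (113,240).

Run:
```python
from h import *
p=wrist()
for n,z,P in [("comb",.124,[(254,121),(256,248)]),("handle",.085,[(155,59),(106,160)]),("cover",.106,[(421,150),(282,327),(113,240),(233,17)])]:
    X=np.array([at(p,*c,z)[:2] for c in P]);d=X[1]-X[0];print(n,X.round(3).tolist(),X.mean(0).round(4),"yaw",np.degrees(np.arctan2(d[0],-d[1])).round(1), np.linalg.norm(d).round(3))
s=status.read_state();M=R.from_rotvec(s["tcp_rot"]).as_matrix();print(s["tool_pos"],M.round(3))
```

```text
comb [[0.574, 0.07], [0.615, -0.03]] [0.5944 0.0196] yaw 22.2 0.108
handle [[0.479, 0.083], [0.461, -0.016]] [0.4704 0.0336] yaw -10.3 0.101
cover [[0.714, 0.097], [0.676, -0.113], [0.492, -0.08], [0.532, 0.134]] [0.6037 0.0095] yaw -10.5 0.214
[0.59465568 0.01946474 0.25000816] [[-0.366  0.931  0.   ]
 [ 0.931  0.366  0.   ]
 [ 0.     0.    -1.   ]]
```

Request:
drive_tool --pt "0 0 -0.7 0 0 0.03 0.5" --pt "0 0 0 0 0 0.03 0.5" --pt "0 0 0 0 0 0.03 0.5" --pt "0 0 0 0 0 0.017 0.5" --pt "0 0 0 0 0 0.01 0.5" --pt "0 0 0 0 0 0 0.5" --pt "0 0 0 0 0 0 0.5"

```text
time: 4.83
tool_pos: [0.5948, 0.0194, 0.1332]
tcp_rot: [-1.751, -2.608, 0.0]
wrist_force: [1.0, 0.1, -0.1]
width: 0.499
grip_force: 0.0
```

Request:
drive_tool --pt "0 0 0 0 0 0 0" --pt "0 0 0 0 0 0 0" --pt "0 0 0 0 0 0 0" --pt "0 0 0 0 0 0 0" --pt "0 0 0 0 0 0 0" --pt "0 0 0 0 0 0 0" --force 30

```text
time: 5.33
tool_pos: [0.5961, 0.0195, 0.1351]
tcp_rot: [1.749, 2.606, 0.003]
wrist_force: [0.4, -1.6, 6.0]
width: 0.129
grip_force: 31.6
```

Request:
drive_tool --pt "0 0 0 0 0 -0.005 0" --pt "0 0 0 0 0 -0.01 0" --pt "0 0 0 0 0 -0.02 0" --pt "0 0 0 0 0 -0.025 0" --pt "0 0 0 0 0 -0.025 0" --pt "0 0 0 0 0 -0.02 0" --pt "0 0 0 0 0 -0.01 0" --pt "0 0 0 0 0 0 0"

```text
time: 6.0
tool_pos: [0.5964, 0.0194, 0.2518]
tcp_rot: [1.748, 2.604, 0.005]
wrist_force: [0.4, -0.5, 0.3]
width: 0.128
grip_force: 30.8
```

Request:
drive_tool --pt "0 0 0 0.01 0 0 0" --pt "0 0 0 0.025 0.001 0 0" --pt "0 0 0 0.035 0.0015 0 0" --pt "0 0 0 0.035 0.0015 0 0" --pt "0 0 0 0.035 0.0015 0 0" --pt "0 0 0 0.035 0.0015 0 0" --pt "0 0 0 0.035 0.0015 0 0" --pt "0 0 0 0.035 0.0015 0 0"

```text
time: 6.67
tool_pos: [0.5083, 0.2513, 0.2453]
tcp_rot: [-1.749, -2.606, 0.006]
wrist_force: [0.3, 0.3, 0.0]
width: 0.126
grip_force: 30.8
```

Request:
drive_tool --pt "0 0 0 0.035 0.0015 0 0" --pt "0 0 0 0.03 0 0 0" --pt "0 0 0 0.02 0 0 0" --pt "0 0 4.5 0.005 0 0 0" --pt "0 0 6 0 0 0 0" --pt "0 0 6 0 0 0 0" --pt "0 0 6 0 0 0 0" --pt "0 0 6 0 0 0 0"

```text
time: 7.33
tool_pos: [0.4763, 0.3337, 0.2451]
tcp_rot: [-2.343, -2.092, 0.008]
wrist_force: [0.8, 0.1, -1.5]
width: 0.129
grip_force: 30.8
```

Request:
drive_tool --pt "0 0 3 0 0 0 0" --pt "0 0 0 0 0 0 0" --pt "0 0 0 0 0 0 0"

```text
time: 7.58
tool_pos: [0.4769, 0.3335, 0.2458]
tcp_rot: [-2.39, -2.037, 0.006]
wrist_force: [0.4, 0.1, -0.1]
width: 0.128
grip_force: 30.8
```

Run:
```python
from h import *
p=wrist();cv2.imwrite("pics/w2.png",p["color"][:,:,::-1])
s=status.read_state();M=R.from_rotvec(s["tcp_rot"]).as_matrix();print(s["tool_pos"],M.round(3))
```

```text
[0.47719005 0.33357038 0.24626641] [[ 0.158  0.987 -0.003]
 [ 0.987 -0.158 -0.001]
 [-0.002 -0.002 -1.   ]]
```

View pics/w2.png

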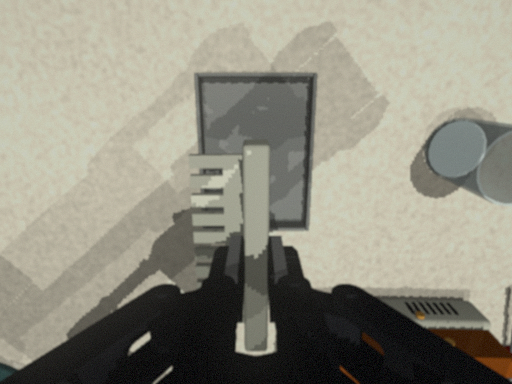

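The comb is held level, with the tray under it. The tray's visible rim corners are (196,73), (317,73) and (309,230).

Run:
```python
from h import *
p=wrist()
A,B,C=[at(p,*c,.026)[:2] for c in[(196,73),(317,73),(309,230)]]
print(A,B,C,"centre",(A+C)/2,np.linalg.norm(B-A),np.linalg.norm(C-B),[np.degrees(np.arctan2(*v[::-1])) for v in(B-A,B-C)])
E,F=[at(p,*c,.238)[:2] for c in[(257,145),(256,350)]];print("comb",E,F,(E+F)/2)
c=(A+C)/2;s=status.read_state();M=R.from_rotvec(s["tcp_rot"]).as_matrix()
u=(B-A)/np.linalg.norm(B-A);g=c+.01*u;print("goal",g,"tool shift",M.T@[*(g-s["tool_pos"][:2]),0])
```

```text
[0.43188428 0.43469887] [0.55243805 0.41529623] [0.52566465 0.24413047] centre [0.47877447 0.33941467] 0.12210517201044556 0.17324703451945753 [np.float64(-9.143115091265788), np.float64(81.1099470969838)]
comb [0.48657853 0.38890474] [0.46937467 0.2843377 ] [0.4779766  0.33662122]
goal [0.48864741 0.33782566] tool shift [ 5.92527579e-03  1.03861985e-02 -2.65260101e-05]
```

Request:
drive_tool --pt "0 0 0 0.004 0.0105 0.015 0" --pt "0 0 0 0 0 0.03 0" --pt "0 0 0 0 0 0.035 0" --pt "0 0 0 0 0 0.035 0" --pt "0 0 0 0 0 0.035 0" --pt "0 0 0 0 0 0.025 0" --pt "0 0 0 0 0 0.015 0" --pt "0 0 0 0 0 0.01 0"

```text
time: 8.35
tool_pos: [0.4873, 0.3348, 0.0447]
tcp_rot: [-2.392, -2.036, 0.008]
wrist_force: [0.5, -0.8, -0.2]
width: 0.128
grip_force: 30.8
```

Request:
drive_tool --pt "0 0 0 0 0 0.006 0" --pt "0 0 0 0 0 0.003 0" --pt "0 0 0 0 0 0.002 0" --pt "0 0 0 0 0 0.001 0" --pt "0 0 0 0 0 0.0 0" --pt "0 0 0 0 0 0 0"

```text
time: 8.85
tool_pos: [0.49, 0.3365, 0.0371]
tcp_rot: [2.393, 2.035, 0.003]
wrist_force: [-0.2, -0.8, 0.1]
width: 0.129
grip_force: 30.8
```

Request:
drive_tool --pt "0 0 0 0 0 0.0015 0" --pt "0 0 0 0 0 0.0015 0" --pt "0 0 0 0 0 0 0" --pt "0 0 0 0 0 0 0"

```text
time: 9.18
tool_pos: [0.4895, 0.3362, 0.0332]
tcp_rot: [2.393, 2.036, 0.001]
wrist_force: [0.9, 0.4, 0.1]
width: 0.125
grip_force: 30.9
```

Request:
drive_tool --pt "0 0 0 0 0 0.001 0" --pt "0 0 0 0 0 0.0 0" --pt "0 0 0 0 0 0 0"

```text
time: 9.43
tool_pos: [0.4895, 0.3362, 0.0331]
tcp_rot: [2.393, 2.036, 0.0]
wrist_force: [-3.3, -0.8, 7.0]
width: 0.123
grip_force: 31.6
```

Request:
drive_tool --pt "0 0 0 0 0 0 0.16" --pt "0 0 0 0 0 0 0.2" --pt "0 0 0 0 0 0 0.25" --pt "0 0 0 0 0 0 0.35" --pt "0 0 0 0 0 0 0.4" --pt "0 0 0 0 0 0 0.4"

```text
time: 9.93
tool_pos: [0.4892, 0.336, 0.0317]
tcp_rot: [-2.393, -2.036, 0.001]
wrist_force: [-0.4, 0.3, 0.8]
width: 0.405
grip_force: 0.0
```

Request:
drive_tool --pt "0 0 0 0 0 -0.005 0.4" --pt "0 0 0 0 0 -0.01 0.4" --pt "0 0 0 0 0 -0.025 0.4" --pt "0 0 0 0 0 -0.035 0.4" --pt "0 0 0 0 0 -0.035 0.4" --pt "0 0 0 0 0 -0.035 0.4" --pt "0 0 0 0 0 -0.035 0.4" --pt "0 0 0 0 0 0 0.4"

```text
time: 10.6
tool_pos: [0.4937, 0.3388, 0.2226]
tcp_rot: [2.391, 2.034, 0.025]
wrist_force: [2.1, 0.3, 1.2]
width: 0.397
grip_force: 0.0
```

Run:
```python
from h import *
p=wrist();cv2.imwrite("pics/w3.png",p["color"][:,:,::-1])
s=status.read_state();M=R.from_rotvec(s["tcp_rot"]).as_matrix();print(s["tool_pos"],M.round(4))
t=read_camera("top")
for n in("comb","tray"):
    for m in masks_of(t,n)[:1]: print(n,m["score"],m["bbox"])
```

```text
[0.49247069 0.33809125 0.2192296 ] [[ 0.1602  0.987   0.0103]
 [ 0.987  -0.1603  0.0065]
 [ 0.0081  0.0092 -0.9999]]
comb 0.73 [142.8, 220.8, 180.2, 239.4]
tray 0.89 [147.1, 205.7, 192.2, 250.5]
```

View pics/w3.png

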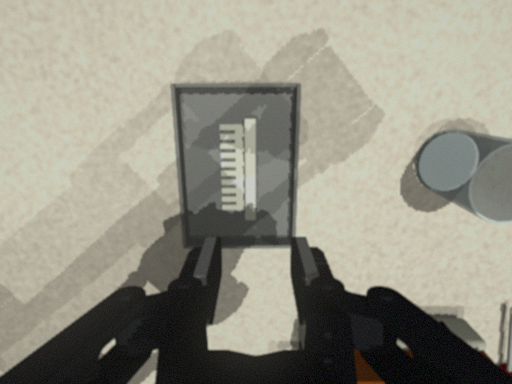

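The comb lies flat in the middle of the tray: bar at (250,168), tray spanning (173–300, 85–247). Next I'll move above the handle.

Request:
drive_tool --pt "0 0 1.2 -0.015 0.0015 0 0.4" --pt "0 0 0 -0.03 0.003 0 0.4" --pt "0 0 0 -0.036 0.0035 0 0.4" --pt "0 0 0 -0.036 0.0035 0 0.4" --pt "0 0 0 -0.036 0.0035 0 0.4" --pt "0 0 0 -0.036 0.0035 0 0.4" --pt "0 0 0 -0.036 0.0035 0 0.4" --pt "0 0 0 -0.036 0.0035 0 0.4"

```text
time: 11.47
tool_pos: [0.4652, 0.0724, 0.2099]
tcp_rot: [-2.413, -2.009, 0.006]
wrist_force: [1.1, -0.9, -0.5]
width: 0.402
grip_force: 0.0
```

Request:
drive_tool --pt "0 0 0 -0.03 0.003 0 0.35" --pt "0 0 0 -0.01 0.001 0 0.35" --pt "0 0 0 0 0 0 0.35" --pt "0 0 0 0 0 0 0.35" --pt "0 0 0 0 0 0 0.35" --pt "0 0 0 0 0 0 0.35"

```text
time: 11.97
tool_pos: [0.4641, 0.0358, 0.2116]
tcp_rot: [-2.412, -2.011, 0.001]
wrist_force: [0.4, -0.6, -0.4]
width: 0.352
grip_force: 0.0
```

Run:
```python
from h import *
p=wrist();cv2.imwrite("pics/w4.png",p["color"][:,:,::-1])
s=status.read_state();M=R.from_rotvec(s["tcp_rot"]).as_matrix();print(s["tool_pos"],M.round(4))
```

```text
[0.46414739 0.03579413 0.21170792] [[ 1.793e-01  9.838e-01 -6.000e-04]
 [ 9.838e-01 -1.793e-01  2.000e-04]
 [ 1.000e-04 -6.000e-04 -1.000e+00]]
```

View pics/w4.png

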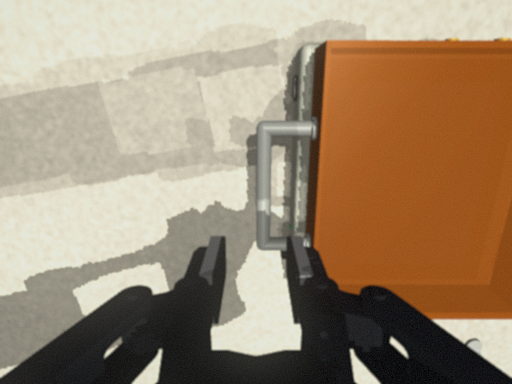

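The handle bar's centreline runs from (264,127) to (263,243), and the cover's top front edge is at column 325, parallel to it.

Run:
```python
from h import *
p=wrist();s=status.read_state();M=R.from_rotvec(s["tcp_rot"]).as_matrix()
X=np.array([at(p,*c,.083) for c in[(264.5,127),(263.5,243)]]);h=X.mean(0);print(X.round(4),h,"shift in tool",(M.T@(h-s["tool_pos"])).round(4))
F=np.array([at(p,*c,.106) for c in[(327,42),(315,287)]]);print("front edge",F.round(4),np.linalg.norm(F[1]-F[0]))
```

```text
[[ 0.4797  0.0835  0.083 ]
 [ 0.4617 -0.0149  0.083 ]] [0.47069951 0.03429744 0.083     ] shift in tool [-0.0003  0.0067  0.1288]
front edge [[ 0.5293  0.133   0.106 ]
 [ 0.4984 -0.0509  0.106 ]] 0.18644314724347882
```

Request:
drive_tool --pt "0 0 0 0 0.0067 0.015 0.35" --pt "0 0 0 0 0 0.03 0.35" --pt "0 0 0 0 0 0.03 0.35" --pt "0 0 0 0 0 0.025 0.35" --pt "0 0 0 0 0 0.017 0.35" --pt "0 0 0 0 0 0.009 0.35" --pt "0 0 0 0 0 0.0035 0.35" --pt "0 0 0 0 0 0 0.35"

```text
time: 12.73
tool_pos: [0.4706, 0.0339, 0.0821]
tcp_rot: [-2.413, -2.011, 0.001]
wrist_force: [0.0, -0.2, -0.6]
width: 0.354
grip_force: 0.0
```

Request:
drive_tool --pt "0 0 0 0 0 0 0.35" --pt "0 0 0 0 0 0 0" --pt "0 0 0 0 0 0 0" --pt "0 0 0 0 0 0 0" --pt "0 0 0 0 0 0 0" --pt "0 0 0 0 0 0 0" --force 30

```text
time: 13.23
tool_pos: [0.47, 0.0339, 0.0838]
tcp_rot: [-2.413, -2.009, 0.001]
wrist_force: [-6.1, 2.4, 6.4]
width: 0.129
grip_force: 29.3
```

Run:
```python
import numpy as np
d=np.array([.008,.016,.024]+[.032]*35+[.024,.016,.008]);d*=1.264/d.sum();f=.0954+np.r_[0,d.cumsum()];r=.231
P=np.c_[-r*np.cos(f),-r*np.sin(f)];P=P.round(4)
for i,(a,b) in enumerate(np.diff(P,axis=0).round(4)):print(f"[0,0,0,0,{a},{b},0],",end="\n\n" if i%8==7 else " ")
print(len(d),f[::8]-.0954)
```

```text
[0,0,0,0,0.0001,-0.0019,0], [0,0,0,0,0.0005,-0.0038,0], [0,0,0,0,0.0007,-0.0057,0], [0,0,0,0,0.0013,-0.0076,0], [0,0,0,0,0.0015,-0.0076,0], [0,0,0,0,0.0017,-0.0074,0], [0,0,0,0,0.002,-0.0075,0], [0,0,0,0,0.0022,-0.0073,0],

[0,0,0,0,0.0025,-0.0073,0], [0,0,0,0,0.0027,-0.0072,0], [0,0,0,0,0.003,-0.0071,0], [0,0,0,0,0.0032,-0.007,0], [0,0,0,0,0.0034,-0.0068,0], [0,0,0,0,0.0036,-0.0068,0], [0,0,0,0,0.0039,-0.0066,0], [0,0,0,0,0.0041,-0.0066,0],

[0,0,0,0,0.0043,-0.0063,0], [0,0,0,0,0.0045,-0.0062,0], [0,0,0,0,0.0047,-0.0061,0], [0,0,0,0,0.0049,-0.0059,0], [0,0,0,0,0.0051,-0.0057,0], [0,0,0,0,0.0053,-0.0056,0], [0,0,0,0,0.0055,-0.0054,0], [0,0,0,0,0.0057,-0.0052,0],

[0,0,0,0,0.0058,-0.005,0], [0,0,0,0,0.006,-0.0048,0], [0,0,0,0,0.0061,-0.0046,0], [0,0,0,0,0.0063,-0.0044,0], [0,0,0,0,0.0065,-0.0042,0], [0,0,0,0,0.0065,-0.004,0], [0,0,0,0,0.0067,-0.0038,0], [0,0,0,0,0.0069,-0.0035,0],

[0,0,0,0,0.0069,-0.0033,0], [0,0,0,0,0.007,-0.0031,0], [0,0,0,0,0.0072,-0.0028,0], [0,0,0,0,0.0072,-0.0026,0], [0,0,0,0,0.0073,-0.0024,0], [0,0,0,0,0.0074,-0.0021,0], [0,0,0,0,0.0056,-0.0014,0], [0,0,0,0,0.0038,-0.0008,0],

[0,0,0,0,0.0018,-0.0005,0], 41 [0.         0.21621053 0.48231579 0.74842105 1.01452632 1.25568421]
```

Request:
drive_tool --pt "0 0 0 0 0.0001 -0.0019 0" --pt "0 0 0 0 0.0005 -0.0038 0" --pt "0 0 0 0 0.0007 -0.0057 0" --pt "0 0 0 0 0.0013 -0.0076 0" --pt "0 0 0 0 0.0015 -0.0076 0" --pt "0 0 0 0 0.0017 -0.0074 0" --pt "0 0 0 0 0.002 -0.0075 0" --pt "0 0 0 0 0.0022 -0.0073 0"

```text
time: 13.9
tool_pos: [0.4792, 0.0321, 0.1317]
tcp_rot: [-2.412, -2.008, 0.003]
wrist_force: [-5.3, 4.7, -1.5]
width: 0.124
grip_force: 29.2
```

Request:
drive_tool --pt "0 0 0 0 0.0025 -0.0073 0" --pt "0 0 0 0 0.0027 -0.0072 0" --pt "0 0 0 0 0.003 -0.0071 0" --pt "0 0 0 0 0.0032 -0.007 0" --pt "0 0 0 0 0.0034 -0.0068 0" --pt "0 0 0 0 0.0036 -0.0068 0" --pt "0 0 0 0 0.0039 -0.0066 0" --pt "0 0 0 0 0.0041 -0.0066 0"

```text
time: 14.57
tool_pos: [0.5039, 0.0277, 0.1873]
tcp_rot: [-2.41, -2.007, 0.006]
wrist_force: [-10.3, 4.7, 3.8]
width: 0.126
grip_force: 29.2
```

Request:
drive_tool --pt "0 0 0 0 0.0043 -0.0063 0" --pt "0 0 0 0 0.0045 -0.0062 0" --pt "0 0 0 0 0.0047 -0.0061 0" --pt "0 0 0 0 0.0049 -0.0059 0" --pt "0 0 0 0 0.0051 -0.0057 0" --pt "0 0 0 0 0.0053 -0.0056 0" --pt "0 0 0 0 0.0055 -0.0054 0" --pt "0 0 0 0 0.0057 -0.0052 0"

```text
time: 15.23
tool_pos: [0.5428, 0.0205, 0.2361]
tcp_rot: [-2.41, -2.007, 0.007]
wrist_force: [-16.1, 4.0, 16.5]
width: 0.128
grip_force: 29.6
```

Request:
drive_tool --pt "0 0 0 0 -0.001 -0.001 0" --pt "0 0 0 0 -0.001 -0.001 0" --pt "0 0 0 0 0 0 0" --pt "0 0 0 0 0 0 0"

```text
time: 15.57
tool_pos: [0.5434, 0.0204, 0.2369]
tcp_rot: [-2.413, -2.01, -0.0]
wrist_force: [-6.4, 3.3, 5.5]
width: 0.127
grip_force: 29.8
```

Run:
```python
from h import *
s=status.read_state();print(s["tool_pos"],s["wrist_force"],s["torque"])
p=read_camera("scene");a=p["color"][60:300,120:440,::-1];cv2.imwrite("pics/s2.png",cv2.resize(a,None,fx=2.5,fy=2.5,interpolation=cv2.INTER_CUBIC))
```

```text
[0.54336213 0.0203951  0.23691642] [-6.42116442  3.31042628  5.52966807] [0.66828717 1.29543335 0.00968153]
```

View pics/s2.png

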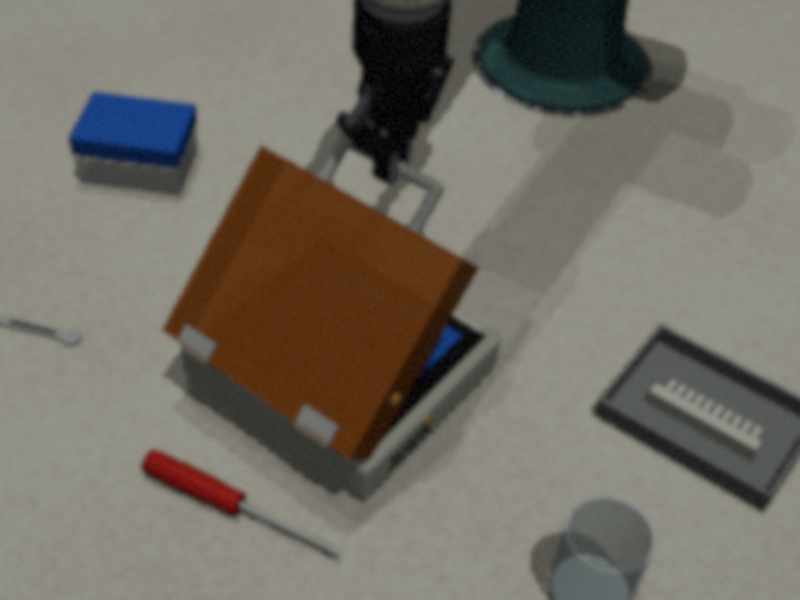

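Scene view: the cover is about half raised and the handle is still in the fingers at about (390,165). The comb lies in the tray and the bystanders haven't moved. I'll continue along a slightly wider arc.

Request:
drive_tool --pt "0 0 0 0 0.003 -0.003 0" --pt "0 0 0 0 0.005 -0.0047 0" --pt "0 0 0 0 0.0058 -0.0053 0" --pt "0 0 0 0 0.006 -0.0051 0" --pt "0 0 0 0 0.0061 -0.0049 0" --pt "0 0 0 0 0.0063 -0.0047 0" --pt "0 0 0 0 0.0055 -0.0038 0" --pt "0 0 0 0 0.003 -0.002 0"

```text
time: 16.28
tool_pos: [0.5853, 0.0127, 0.269]
tcp_rot: [2.414, 2.01, 0.002]
wrist_force: [-0.8, 2.7, -4.3]
width: 0.123
grip_force: 29.3
```

Request:
drive_tool --pt "0 0 0 0 0.003 -0.0013 0" --pt "0 0 0 0 0.0055 -0.0022 0" --pt "0 0 0 0 0.0065 -0.0025 0" --pt "0 0 0 0 0.0065 -0.0024 0" --pt "0 0 0 0 0.0065 -0.0023 0" --pt "0 0 0 0 0.006 -0.002 0" --pt "0 0 0 0 0.004 -0.0013 0" --pt "0 0 0 0 0.002 -0.0006 0"

```text
time: 16.95
tool_pos: [0.6244, 0.0054, 0.2855]
tcp_rot: [2.413, 2.01, 0.003]
wrist_force: [-3.0, 4.4, 6.4]
width: 0.122
grip_force: 31.2
```

Run:
```python
from h import *
s=status.read_state();M=R.from_rotvec(s["tcp_rot"]).as_matrix();print(s["tool_pos"],s["wrist_force"],s["torque"],s["width"])
p=wrist();cv2.imwrite("pics/w5.png",p["color"][:,:,::-1])
q=read_camera("scene");a=q["color"][20:260,140:400,::-1]
u=np.array([.9836,-.1805,0]);v=np.array([.1805,.9836,0]);H=np.array([.6036,.0093,.06])+.095*u
for th in(0.9,1.,1.1,1.2,1.3):
    e=lambda f,z,y:H+u*(-f*np.cos(th)+z*np.sin(th))+np.array([0,0,1])*(f*np.sin(th)+z*np.cos(th))+v*y
    print(th,proj(q,[e(.19,.046,.11),e(.19,.046,-.11),e(.23,.022,.05),e(.23,.022,-.05)]).round(1).tolist())
cv2.imwrite("pics/s3.png",cv2.resize(a,None,fx=2.5,fy=2.5,interpolation=cv2.INTER_CUBIC))
```

```text
[0.62440953 0.00538086 0.28553564] [-3.03900667  4.37737305  6.41397291] [0.61035735 0.64851804 0.00899308] 0.12151997096296958
0.9 [[297.6, 164.6], [215.1, 117.6], [287.1, 133.8], [249.5, 113.4]]
1.0 [[292.4, 167.0], [209.1, 119.1], [281.5, 134.4], [243.4, 113.6]]
1.1 [[286.7, 170.3], [202.8, 121.4], [275.2, 136.1], [236.7, 114.9]]
1.2 [[280.7, 174.6], [196.2, 124.6], [268.4, 139.0], [229.5, 117.2]]
1.3 [[274.3, 179.7], [189.5, 128.6], [261.1, 143.0], [221.8, 120.7]]
```

View pics/s3.png

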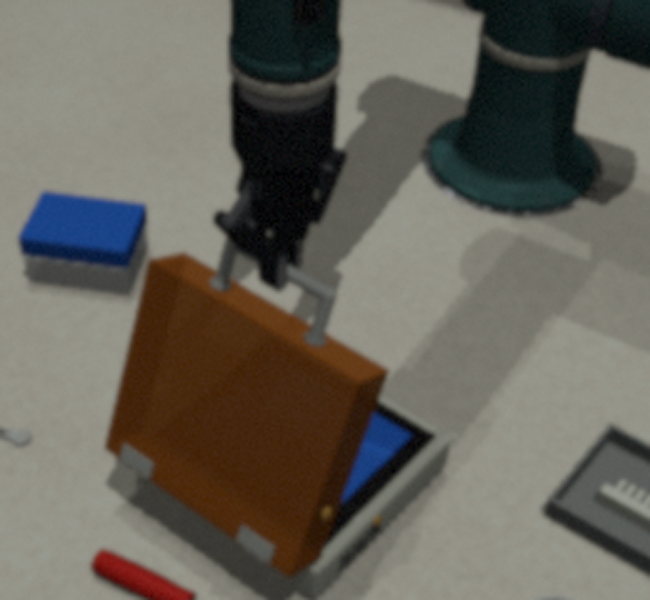

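The cover is at about 1.13–1.15 rad; the handle end is at (335,290) and the outer edge runs from (150,262) to (352,378). It needs roughly 0.12 rad more.

Request:
drive_tool --pt "0 0 0 0 0.002 -0.0007 0" --pt "0 0 0 0 0.004 -0.0013 0" --pt "0 0 0 0 0.005 -0.0015 0" --pt "0 0 0 0 0.005 -0.0014 0" --pt "0 0 0 0 0.005 -0.0012 0" --pt "0 0 0 0 0.0035 -0.0008 0" --pt "0 0 0 0 0.0015 -0.0003 0" --pt "0 0 0 0 0 0 0"

```text
time: 17.72
tool_pos: [0.65, 0.0007, 0.2919]
tcp_rot: [2.413, 2.01, 0.003]
wrist_force: [-2.6, 4.2, 5.2]
width: 0.129
grip_force: 31.5
```

Request:
drive_tool --pt "0 0 0 0 0 0 0" --pt "0 0 0 0 0 0 0" --pt "0 0 0 0 0 0 0" --pt "0 0 0 0 0 0 0"

```text
time: 18.05
tool_pos: [0.6497, 0.0007, 0.2918]
tcp_rot: [2.413, 2.01, 0.003]
wrist_force: [-1.3, 4.0, 6.0]
width: 0.124
grip_force: 31.5
```

Run:
```python
from h import *
s=status.read_state();print(s["tool_pos"],s["wrist_force"],s["torque"],s["width"])
x=(.697-s["tool_pos"][0])*.9836+(s["tool_pos"][1]+.0079)*.1805;print("x",x,"theta",np.arccos(x/.231)-.0954)
q=read_camera("scene")
u=np.array([.9836,-.1805,0]);v=np.array([.1805,.9836,0]);H=np.array([.6036,.0093,.06])+.095*u
im=cv2.resize(q["color"][70:230,160:340,::-1],None,fx=4,fy=4,interpolation=cv2.INTER_CUBIC)[:600]
im=im[:, :720].copy()
for th,c in((1.18,(0,0,255)),(1.264,(0,255,0)),(1.344,(255,0,0))):
    e=lambda f,z,y:H+u*(-f*np.cos(th)+z*np.sin(th))+np.array([0,0,1])*(f*np.sin(th)+z*np.cos(th))+v*y
    for w in(((.19,.046,.11),(.19,.046,-.11)),((.23,.022,.05),(.23,.022,-.05)),((.19,0.,.11),(.19,.046,.11))):
        P=((proj(q,[e(*k) for k in w])-[160,70]+.5)*4).astype(int);cv2.line(im,tuple(map(int,P[0])),tuple(map(int,P[1])),c,1)
cv2.imwrite("pics/s4.png",im)
```

```text
[0.64967514 0.00071375 0.2918416 ] [-1.2702851   3.99265985  5.96154503] [ 0.62668218  0.41087207 -0.05360772] 0.12422445164970503
x 0.0481035149856046 theta 1.2656208288820172
```

View pics/s4.png

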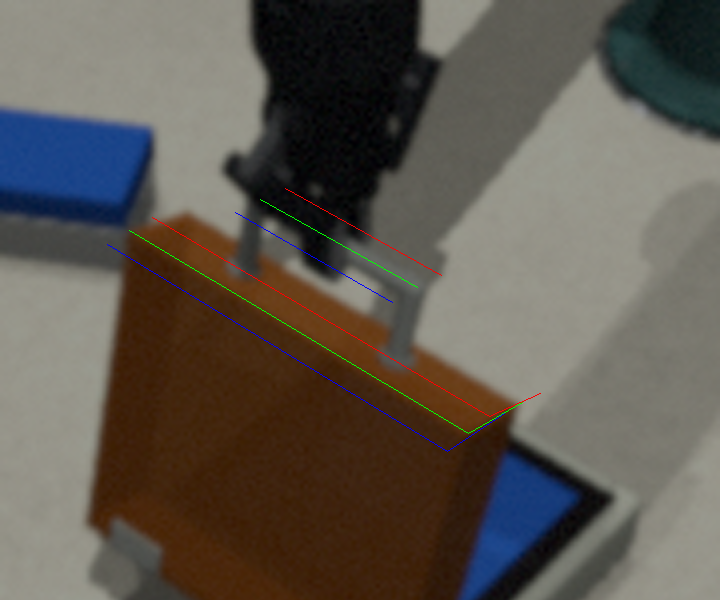

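The overlay puts the cover at about 1.25 rad: the edge corners at (130,232) and (518,404) lie on the green 1.264 line, and the tool position also gives 1.266. The cover is steady, so I'm handing in.

```bash
python3 -c "
from h import *
s=status.read_state();print(s['time'],s['tool_pos'],s['grip_force'],np.abs(s['joint_vel']).max());print(workorder.finish_job())"
```

```text
18.1 [0.64967127 0.00075807 0.29186476] 31.501041054725647 0.0014435028046081847
the job is handed in; nothing more can be done
None
```

I handed the job in at 18.1 s: the comb lies in the tray and the gripper is holding the cover still by its handle at about 1.25–1.27 rad (tipping point 1.264); the hand-in did not return a verdict.

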